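Start a slide scan

TASK

Start the slide scanner, only pushing and pressing with the closed fingers: first push its orange-fronted slide tray fully home, then press the near end of the red rocker on top of the scanner right down to switch it on, and last press the green key on the key pad fully down, keep it down for a good second and let it come up again. Never press the red or yellow key, do not pull the tray out, and leave everything else on the bench where it stands.

Things in the scene. Friction and masses are not known exactly. Their poses are not given: they have to be found in the camera images.
- scanner: Slide scanner fixed to the bench: low white front part 130 mm deep, 200 mm wide, 100 mm tall, and behind it a grey hood 160 mm deep, 200 mm wide, 150 mm tall. Origin: underside, at the middle of the front face; its x axis points from the front face back into the machine, y to its left seen from the robot, z up. The front faces the robot, turned by up to 0.18 rad.
- tray (a joint): How far the scanner's slide tray stands out, in m: 0 = fully home, 0.09 = out to its stop. It starts 0.03 to 0.06 out, slides along the scanner's x axis, needs about 3 N to move, and stays where it is left.
- tray_front (a point): Centre of the outer face of the orange front panel of the tray (panel 150 mm wide, 42 mm tall, 12 mm thick, spanning heights 50 to 92 mm above the bench). It moves with the tray; when the tray is home this face still stands 14 mm proud of the scanner's front face. Behind the panel lies a flat aluminium tray (top 61 mm above the bench) with four glass slides fixed in it.
- rocker (a joint): Angle of the red power rocker on top of the scanner's white front part, rad: 0 = off (the end near the robot stands up, as at the start), 0.30 = fully on (near end down). It is stiff and stays where it is left; pressing the near end takes 2 to 5 N.
- rocker_near (a point): Press point of the rocker: top of its raised near end, at the white bar, 22 mm from the pivot towards the robot. The rocker is 60 mm long (along the scanner's x) and 30 mm wide; the pivot lies 62 mm behind the scanner's front face in the middle, 110 mm above the bench. The press point goes about 6.5 mm down from off to on.
- pad: Grey and black key pad fixed to the bench: 100 mm (x) by 190 mm (y), 30 mm tall, carrying three round keys in a row along its y, 55 mm apart, in any order of colours. Origin: centre of its underside.
- key_green (a joint): Travel of the green key, m: 0 = up, 0.006 = fully down. A spring pushes it back up; it takes about 5 N to hold it fully down.
- key_green_top (a point): Centre of the top of the green key (the start key): 30 mm across, 48 mm above the bench when up, in a metal collar 46 mm across whose rim is 6 mm lower than the key's top.
- key_red (a joint): Travel of the red key, m: 0 = up, 0.006 = fully down. A spring pushes it back up; it takes about 5 N to hold it fully down.
- key_red_top (a point): Centre of the top of the red key (the stop key, to be left alone): 30 mm across, 48 mm above the bench when up, in a metal collar 46 mm across whose rim is 6 mm lower than the key's top.
- key_yellow (a joint): Travel of the yellow key, m: 0 = up, 0.006 = fully down. A spring pushes it back up; it takes about 5 N to hold it fully down.
- key_yellow_top (a point): Centre of the top of the yellow key (the eject key, to be left alone): 30 mm across, 48 mm above the bench when up, in a metal collar 46 mm across whose rim is 6 mm lower than the key's top.
- dropper: Bystander, loose on the bench: small amber dropper bottle with white collar and black teat, 34 mm across, 94 mm tall. Origin: centre of its underside, z up.
- petri: Bystander, loose on the bench: closed petri dish with red contents, 90 mm across, 12 mm tall. Origin: centre of its underside, z up.
- slide_box: Bystander, loose on the bench: blue closed slide box, 85 x 100 mm, 35 mm tall, lying just beyond the key pad. Origin: centre of its underside, z up.
- carton: Bystander, loose on the bench: green and white reagent carton, 40 x 60 mm, 85 mm tall. Origin: centre of its underside, z up.
- tube_rack: Bystander, loose on the bench: white rack with capped tubes, 200 x 75 mm, 104 mm tall. Origin: centre of its underside, z up.
- beaker: Bystander, loose on the bench: steel beaker full of clear tubes, 80 mm across, 130 mm tall. Origin: centre of its underside, z up.
- reagent: Bystander, loose on the bench: amber reagent bottle with black cap, 56 mm across, 120 mm tall. Origin: centre of its underside, z up.

How it is judged:
By the outcome, as a careful person would: the job done as asked, in the order asked, and still so for the second after the job is handed in, with the robot touching nothing.
It also fails if it takes over 58 s, if anything falls off the work surface, if the arm or the gripper's body presses on something with over 40 N, if the wrist force passes 120 N, or if a joint passes its speed limit or range.

ROBOT

A 7-joint arm with a two-finger parallel gripper is mounted at the origin on the work surface. World frame = base frame: x ahead of the robot, y to its left, z up, the work surface at z = 0. Lengths are in m, angles in rad, forces in N, time in s.
With the tool pointing down it reaches from about 0.4 to 0.9 m from the base axis. Payload 5.5 kg.
Tool frame: the origin (TCP) lies midway between the tips of the shut fingers; the grasp point (between the pads) lies 19 mm behind it; z points along the fingers, y is the line along which they close (so a half turn about z gives the same grasp; the last joint's range is limited). The gripper opens to 92 mm and grips with 3 to 60 N. Pads are 19 mm wide; open, the fingers measure 130 mm over their backs; the gripper's body (75 mm by 190 mm) begins 47 mm behind the grasp point.
Start: joints at [0.263, 0.501, -0.427, 1.55, 0.221, 1.138, -0.21], TCP at [0.65, 0, 0.193] pointing down, gripper open.
Joint ranges: [-2.88, 2.88], [-0.31, 2.03], [-1.54, 1.56], [0.2, 2.42], [-1.41, 4.55], [0.19, 2.02], [-2.57, 2.57]. Speed limits (rad/s): [2.57, 2.57, 3.14, 3.14, 3.14, 3.14, 3.14].

INTERFACE

Orientations are given as a unit quaternion [x, y, z, w].
In Python, from bench import telemetry, optics, close_job gives the robot as it stands.
- The arm moves only by the tool servo_tool, never from a script. Its argument "plan" is a list of rows, each a list of 3 entries, a list of its own where there are three numbers: the finger opening in cm, from 0 to 9.18, then the shift along the tool's x, y, z in cm, then the turn about the tool's z in units of 8 degrees (1.0 is 8 degrees). A call has 1 to 10 rows; each row is the pose to reach, as a shift and turn from the pose commanded when the call began, along the tool's axes at that moment; what a row does not reach only later rows make up. A row lasts 1/8 s, in which the tool goes at most 62.5 mm and 10.7 degrees, less where a joint would pass 70% of its speed; a pose out of reach is approached as far as the arm can. A call with a gripper value outside its range is refused whole. The fingers move at their own pace and stop on an object; "force" is the grip in N (left out, the last holds). Time passes only in rows, so rows that repeat a pose let the fingers close. It gives the time, the measured TCP pose, the force, the opening and the grip force at its end, in the units of the state.
- telemetry.state(): the state, without advancing time (a new reading comes with each control period).
- optics.camera(name): name is "scene" or "side" or "wrist"; returns the picture (420x560x3 uint8, red, green, blue); there is no depth.
- optics.calibration(name): a dict with "fov_y" (degrees; the focal length in pixels is half the picture's height over the tangent of half this angle, whatever the lens; pixels are square), "cx", "cy" (the principal point, pixels), "world_from_camera" (4x4, takes a point from camera to world coordinates). Camera axes: x right, y down, z forward; pixel columns grow to the right and rows downward; lengths in m; the calibration is good to about 2 mm. A picture is of the moment at which its call begins: read the wrist's pose just before it. calibration takes no time and is no camera call; for the wrist camera it gives the pose at the moment of the call.
- close_job(): hands the job in; it is judged then, once.
The state is a dict: "time_s": time; "joint_positions": joint angles; "joint_vel": joint speeds; "joint_efforts": joint torques, N m; "tool_pos": TCP position; "orientation": TCP orientation; "force": force on the tool from outside, world axes, zero at the start; "wrist_torque": the same for the moment, N m; "gripper_width": opening from 0.0 (shut) to 1.0 (fully open); "grip_force": force on a finger pad.
Only numpy, scipy, OpenCV 4.12 (cv2) and the standard library are available. Lean on these libraries where they do the work, as an engineer would, in place of code of your own. Each camera call takes 0.05 s, during which the arm holds its last target. There are 200 camera calls.

## Working session

There is one attempt and no reset: what is moved stays moved. The work goes in short steps, Python scripts to look and compute and a tool call to move; the robot and the scene stay as the last step left them, time stands still between calls to the robot, and variables do not carry over. Pictures are saved under pics/ and viewed, at most 10 in all, crops included, and the job is handed in when it is done.

Besides the shell and the picture viewer there is one more tool, called after ">>>" as name([rows], argument=value, ...), one row to a line, values as JSON. servo_tool: Moves the arm, as the interface text tells. Its arguments: {"type":"object","properties":{"plan":{"type":"array","items":{"type":"array"}},"force":{"type":"number"}},"required":["plan"]}

```bash
mkdir -p pics; cat > h.py <<'E'
import numpy as np, cv2
from bench import telemetry, optics, close_job
def snap(n,f):
    c=optics.calibration(n); im=np.array(optics.camera(n)); cv2.imwrite('pics/'+f,im[:,:,::-1]); return im,c
def ray(c,u,v):
    f=210/np.tan(np.radians(c['fov_y'])/2); T=np.array(c['world_from_camera'])
    return T[:3,3],T[:3,:3]@np.array([(u-c['cx'])/f,(v-c['cy'])/f,1])
def onz(c,u,v,z):
    o,d=ray(c,u,v); return o+d*(z-o[2])/d[2]
def proj(c,p):
    f=210/np.tan(np.radians(c['fov_y'])/2); T=np.array(c['world_from_camera'])
    q=T[:3,:3].T@(np.array(p)-T[:3,3]); return f*q[0]/q[2]+c['cx'],f*q[1]/q[2]+c['cy']
E
python3 - <<'E'
from h import *
a,ca=snap('scene','a.png'); b,cb=snap('side','b.png')
cv2.imwrite('pics/ab.png',cv2.resize(np.vstack([a,b])[:,:,::-1],None,fx=.714,fy=.714))
s=telemetry.state(); print(s['time_s'],s['tool_pos'],s['orientation'],s['force'])
for c in(ca,cb): print(c['fov_y'],np.round(c['world_from_camera'],3).tolist())
E
```

```text
0.1 [ 6.49341174e-01 -4.84691502e-05  1.91587161e-01] [ 7.07086962e-01  7.07126087e-01 -5.80891292e-04 -6.22665679e-04] [ 0.60365607 -0.32415624 -0.04109459]
50.535530953301596 [[-0.007, 0.831, -0.556, 1.19], [1.0, 0.005, -0.005, 0.012], [-0.002, -0.556, -0.831, 1.079], [0.0, 0.0, 0.0, 1.0]]
43.645335404764126 [[-0.736, -0.459, 0.497, -0.15], [-0.677, 0.494, -0.546, 0.769], [0.005, -0.739, -0.674, 1.054], [0.0, 0.0, 0.0, 1.0]]
```

View pics/a.png

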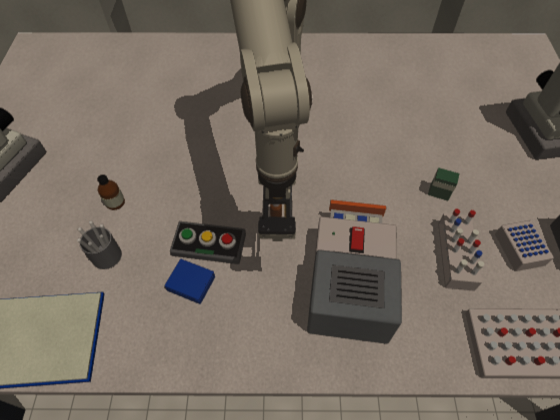

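View pics/b.png

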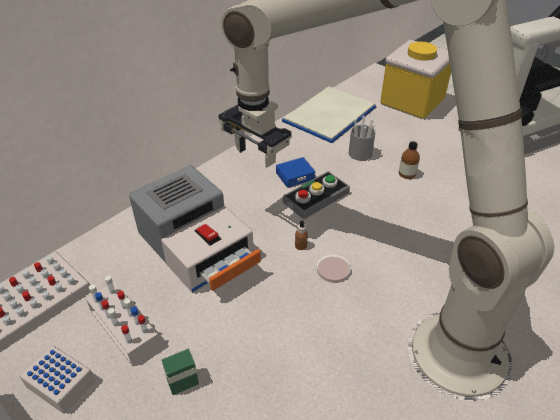

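The scene view shows the tray front at about (357,207), the rocker at (357,239) and the green key at (188,235). In the side view they are at (232,268), (207,233) and (330,180), with the dropper at (301,236) and the petri dish at (334,268).

```bash
python3 - <<'E'
from h import *
c={n:optics.calibration(n) for n in('scene','side')}
im={'scene':cv2.imread('pics/a.png'),'side':cv2.imread('pics/b.png')}
def mask(n,lo,hi,box):
    h=cv2.cvtColor(im[n],cv2.COLOR_BGR2HSV); m=cv2.inRange(h,lo,hi); k=np.zeros_like(m); x0,y0,x1,y1=box; k[y0:y1,x0:x1]=m[y0:y1,x0:x1]
    cs=cv2.findContours(k,0,2)[0]; return max(cs,key=cv2.contourArea)
for nm,lo,hi,bs,bd,z in[('orange',(3,150,60),(15,255,255),(310,190,400,225),(195,240,270,295),.092),
  ('rocker',(0,150,60),(180,255,255),(345,220,370,258),(190,220,222,245),.114),
  ('green',(40,100,40),(85,255,255),(175,222,200,250),(318,170,345,190),.048),
  ('yellow',(18,120,60),(32,255,255),(195,225,220,250),(300,180,328,198),.048),
  ('redk',(0,150,60),(180,255,255),(218,228,240,250),(290,185,315,204),.048)]:
    for n,b in(('scene',bs),('side',bd)):
        k=mask(n,lo,hi,b); r=cv2.boxPoints(cv2.minAreaRect(k)); ct=k[:,0].min(0)/2+k[:,0].max(0)/2
        print(nm,n,cv2.contourArea(k),'ctr',ct,np.round(onz(c[n],*ct,z),4)[:2], 'corners',[(np.round(p,1).tolist(),np.round(onz(c[n],*p,z)[:2],3).tolist()) for p in r] if nm in('orange','rocker') else '')
for nm,p,z in(('dropper base',(301,246),0),('petri',(334,268),.012),('dropper teat',(301,225),.094)): print(nm,onz(c['side'],*p,z))
E
python3 - <<'E'
import cv2,numpy as np
a=cv2.imread('pics/a.png')[190:270,300:420];b=cv2.imread('pics/b.png')[190:300,130:280]
A=cv2.resize(a,(600,400),interpolation=2)
cv2.imwrite('pics/c.png',A)
E
```

```text
orange scene 413.0 ctr [357.5 207. ] [0.5241 0.2118] corners [([329.70001220703125, 209.0], [0.531, 0.137]), ([330.6000061035156, 199.8000030517578], [0.501, 0.141]), ([385.3999938964844, 205.0], [0.517, 0.287]), ([384.5, 214.1999969482422], [0.547, 0.281])]
orange side 647.5 ctr [234. 269.] [0.4995 0.2283] corners [([205.89999389648438, 279.5], [0.525, 0.296]), ([257.8999938964844, 248.1999969482422], [0.505, 0.14]), ([264.29998779296875, 258.79998779296875], [0.469, 0.155]), ([212.1999969482422, 290.1000061035156], [0.49, 0.307])]
rocker scene 207.0 ctr [357. 238.] [0.6323 0.1978] corners [([350.3999938964844, 248.6999969482422], [0.663, 0.179]), ([352.1000061035156, 226.6999969482422], [0.599, 0.188]), ([363.8999938964844, 227.60000610351562], [0.602, 0.218]), ([362.20001220703125, 249.60000610351562], [0.665, 0.208])]
rocker side 177.5 ctr [206.5 232.5] [0.6241 0.2041] corners [([195.1999969482422, 230.3000030517578], [0.651, 0.218]), ([202.10000610351562, 221.39999389648438], [0.663, 0.185]), ([218.5, 234.10000610351562], [0.598, 0.187]), ([211.60000610351562, 243.0], [0.587, 0.22])]
green scene 67.0 ctr [186.5 233.5] [ 0.5832 -0.2463] corners 
green side 47.5 ctr [330.  178.5] [ 0.5788 -0.2448] corners 
yellow scene 84.0 ctr [206.5 236. ] [ 0.5906 -0.1918] corners 
yellow side 54.0 ctr [316.5 185.5] [ 0.5876 -0.1913] corners 
redk scene 70.0 ctr [227. 238.] [ 0.5964 -0.1364] corners 
redk side 53.5 ctr [302.5 193. ] [ 0.5957 -0.1367] corners 
dropper base [ 0.48673687 -0.00720409  0.        ]
petri [0.36374527 0.00260513 0.012     ]
dropper teat [0.47990315 0.00477923 0.094     ]
```

View pics/c.png

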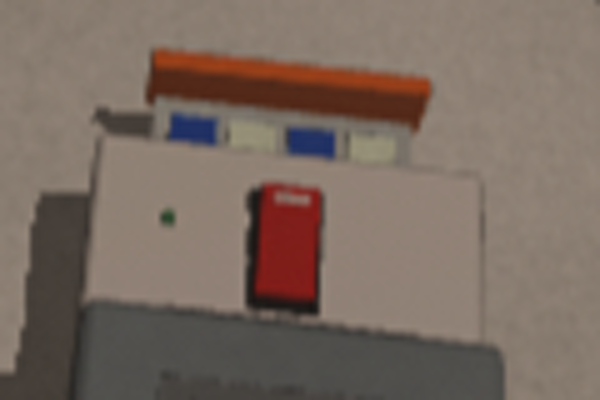

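The crop shows the panel's top front edge from (331,200) to (386,206), the scanner's top front edge from (320,217) to (396,225), and the rocker's white bar at (359,229.6).

```bash
cat >> h.py <<'E'
def towards(p):
    "shift in cm along present tool axes to bring TCP to p"
    from scipy.spatial.transform import Rotation as R
    s=telemetry.state(); return np.round(R.from_quat(s['orientation']).inv().apply(np.array(p)-s['tool_pos'])*100,2)
E
python3 - <<'E'
from h import *
c=optics.calibration('scene')
P=[onz(c,*p,.092)[:2] for p in((331,200),(386.4,206))]; S=[onz(c,*p,.1)[:2] for p in((320,217.4),(396.4,225.4))]
for Q in(P,S):
    d=Q[1]-Q[0]; print(Q, 'len',np.hypot(*d),'yaw',np.arctan2(-d[0],d[1]), 'mid',(Q[0]+Q[1])/2)
m=(P[0]+P[1])/2; o=(S[0]+S[1])/2; y=-.135; ex=np.array([np.cos(y),np.sin(y)]); ey=np.array([-ex[1],ex[0]])
print('tray out',-(m-o)@ex-.014,'lat',(m-o)@ey)
print('bar',onz(c,359,229.6,.1185),'expected',o+ex*.04)
cs=optics.calibration('side'); print('carton',onz(cs,182,390,0))
print(towards([*(m-ex*.06),.2]), towards([*(m-ex*.06),.068]))
E
```

```text
[array([0.50173125, 0.14225918]), array([0.52038047, 0.28946635])] len 0.14838377572290842 yaw -0.1260156224599072 mid [0.51105586 0.21586277]
[array([0.56286117, 0.10939857]), array([0.58611329, 0.30545653])] len 0.19743197009607424 yaw -0.11804681058040106 mid [0.57448723 0.20742755]
tray out 0.04998952709769905 lat -0.0001787818144551313
bar [0.61052148 0.20415267 0.1185    ] expected [0.61412328 0.20204394]
carton [0.39365425 0.49052805 0.        ]
[ 22.4  -19.77  -0.81] [ 22.4  -19.75  12.39]
```

>>> servo_tool([
  [0, [5, -4.5, 0], 0.3],
  [0, [9, -8, 0], 0.6],
  [0, [13.5, -12, 0], 0.9],
  [0, [18, -16, 0], 0.9],
  [0, [22.4, -19.8, 0], 0.9],
  [0, [22.4, -19.8, 0], 0.9],
  [0, [22.4, -19.8, 4], 0.9],
  [0, [22.4, -19.8, 8], 0.9],
  [0, [22.4, -19.8, 12.2], 0.9],
  [0, [22.4, -19.8, 12.2], 0.9],
], force=20)

```text
time_s: 1.35
tool_pos: [0.4495, 0.2217, 0.0676]
orientation: [0.75, 0.661, -0.004, -0.001]
force: [-0.1, -0.3, -0.4]
gripper_width: 0.011
grip_force: 0.0
```

```bash
python3 - <<'E'
from h import *
b,cb=snap('side','d.png')
s=telemetry.state(); print(s['time_s'],s['tool_pos'],s['gripper_width'],s['force'])
ex=np.array([np.cos(.13),-np.sin(.13)]);o=np.array([.5745,.2075])
print(towards([*(o-ex*.014),.07]),proj(cb,s['tool_pos']))
cv2.imwrite('pics/d2.png',cv2.resize(b[120:420,100:400,::-1],(600,600)))
E
```

```text
1.4 [0.45117925 0.22296147 0.06962667] 0.006270712938929828 [-0.34071949  0.54957085  0.81689164]
[ 0.02 11.03 -0.07] (np.float64(250.0425972383124), np.float64(284.2933187856365))
```

View pics/d2.png

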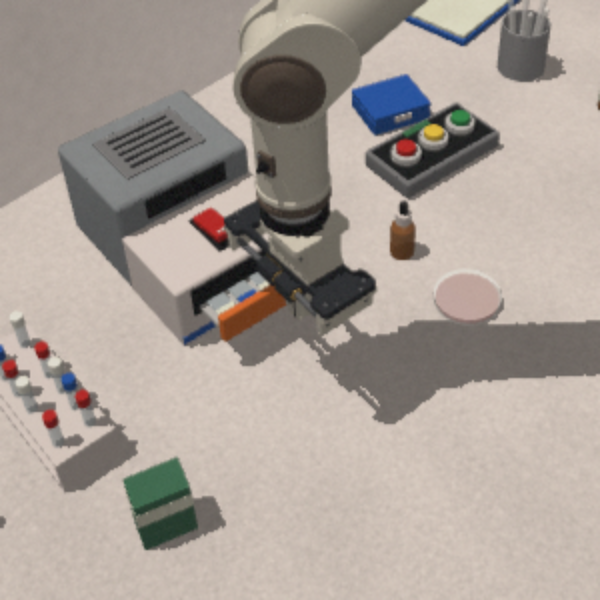

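The closed fingers stand just in front of the orange panel, clear of the other objects. Now I'll push.

>>> servo_tool([
  [0, [0, 1.5, -0.7], 0],
  [0, [0, 3, -0.7], 0],
  [0, [0, 4, -0.7], 0],
  [0, [0, 5, -0.7], 0],
  [0, [0, 6, -0.7], 0],
  [0, [0, 7, -0.7], 0],
  [0, [0, 7.7, -0.7], 0],
  [0, [0, 8.2, -0.7], 0],
  [0, [0, 8.6, -0.7], 0],
  [0, [0, 8.6, -0.7], 0],
])

```text
time_s: 2.65
tool_pos: [0.5375, 0.2132, 0.0775]
orientation: [0.75, 0.661, 0.0, -0.0]
force: [-0.4, 0.9, 0.1]
gripper_width: 0.005
grip_force: 0.0
```

>>> servo_tool([
  [0, [0, 0.2, 0], 0],
  [0, [0, 0.4, 0], 0],
  [0, [0, 0.6, 0], 0],
  [0, [0, 0.8, 0], 0],
])

```text
time_s: 3.15
tool_pos: [0.5454, 0.2123, 0.0776]
orientation: [0.75, 0.661, 0.0, -0.0]
force: [-0.6, -0.3, 0.7]
gripper_width: 0.005
grip_force: 0.0
```

```bash
python3 - <<'E'
from h import *
a,c=snap('scene','e.png'); b,cb=snap('side','f.png')
s=telemetry.state(); print(s['time_s'],s['tool_pos'],s['force'])
A=cv2.resize(a[180:270,300:420,::-1],(600,450),interpolation=2);B=cv2.resize(b[200:310,150:270,::-1],(490,450),interpolation=2)
cv2.imwrite('pics/e2.png',cv2.resize(np.hstack([A,B]),None,fx=.73,fy=.73))
E
```

```text
3.25 [0.54556691 0.21214742 0.07754423] [ 0.48412004 -0.40832803  0.25556957]
```

View pics/e2.png

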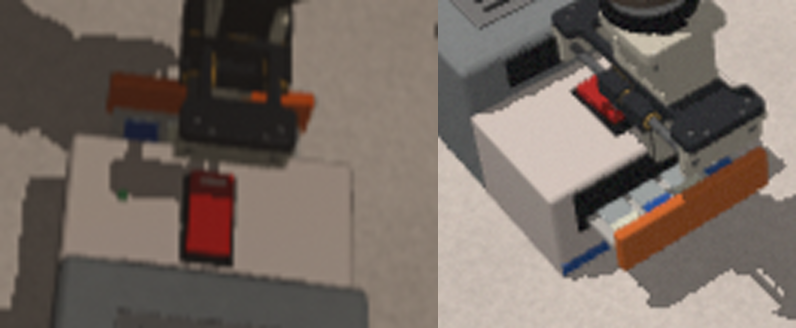

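```bash
python3 - <<'E'
from h import *
c=optics.calibration('scene');d=optics.calibration('side')
for nm,p in(('tcp now',[.5455,.2121,.0776]),('grasp pt',[.5455,.2121,.0966]),('body',[.5455,.2121,.1436]),('paneltop mid',[.511,.2159,.092]),('panel bot mid',[.511,.2159,.05])):
    q=proj(c,p);r=proj(d,p);print(nm,np.round(q,1),np.round(r,1),'in e2:',np.round(((q[0]-300)*3.65,(q[1]-180)*3.65)),np.round((438+(r[0]-150)*2.98,(r[1]-200)*2.98)))
b=cv2.imread('pics/f.png');cv2.imwrite('pics/g.png',cv2.resize(b[225:305,185:285],(800,600) if 0 else (750,600),interpolation=2))
snap('wrist','w.png')
E
```

```text
tcp now [357.5 216.6] [226.3 259.7] in e2: [210. 134.] [666. 178.]
grasp pt [358.6 212.8] [225.8 254.5] in e2: [214. 120.] [664. 162.]
body [361.2 202.7] [224.5 241.2] in e2: [223.  83.] [660. 123.]
paneltop mid [358.6 203. ] [234.5 263.7] in e2: [214.  84.] [690. 190.]
panel bot mid [356.4 211.6] [235.4 275. ] in e2: [206. 115.] [693. 223.]
```

View pics/g.png

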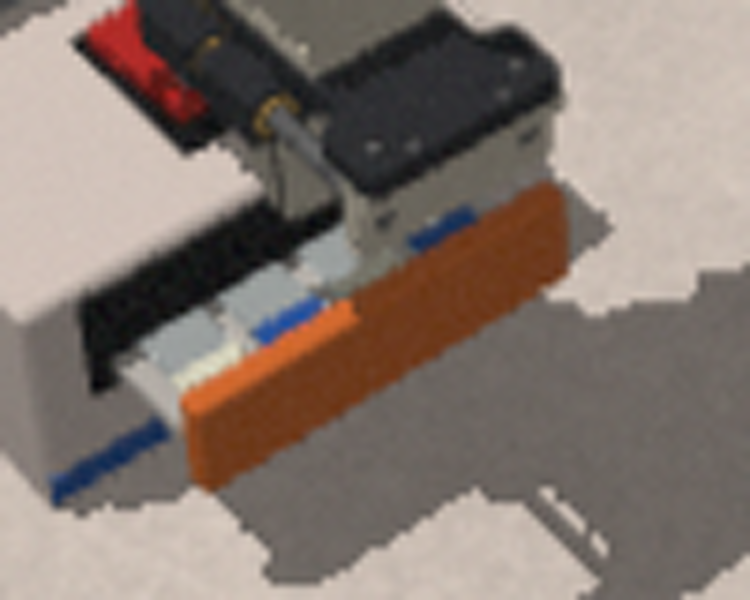

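View pics/w.png

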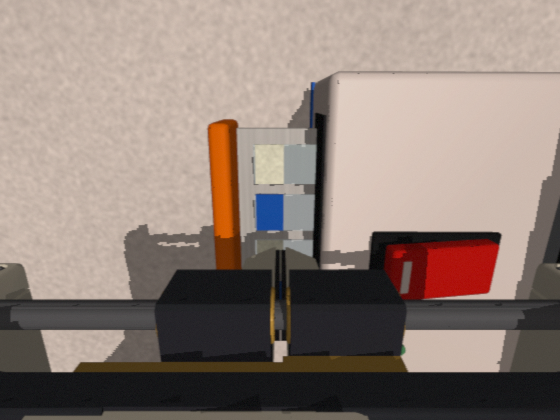

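The wrist view shows the panel at columns 210–240. The closed tips, at (285,262), are over the tray behind it, and the panel hasn't moved. I'll check the geometry before moving again.

```bash
python3 - <<'E'
from h import *
c=optics.calibration('wrist');d=optics.calibration('side'); s=telemetry.state()
print(s['tool_pos'],np.round(c['world_from_camera'],3).tolist(),c['fov_y'],c['cx'],c['cy'])
print('tcp px',proj(c,s['tool_pos']))
print('bar',onz(c,406,277,.1185),'panel left/right edge top',onz(c,212,124,.092),onz(c,238,124,.092),'scanner corner',onz(c,335,74,.1))
t=np.array(s['tool_pos']);ex=np.array([.9916,-.1296,0])
for z in(.066,.085): print([np.round((np.array(proj(d,t+k*ex+[0,0,z]))-[185,225])*7.5) for k in(-.095,0,.095)])
print('tip in g',(np.array(proj(d,t))-[185,225])*7.5)
# triangulate round tip: wrist px at z
for z in (.08,.1,.12): print(z,np.round(onz(c,285,275,z),3))
E
```

```text
[0.54536098 0.21221784 0.07753031] [[0.992, -0.121, -0.039, 0.556], [-0.127, -0.945, -0.303, 0.294], [-0.0, 0.305, -0.952, 0.269], [0.0, 0.0, 0.0, 1.0]] 64.6063731284391 280.05770426295095 207.52437126189892
tcp px (np.float64(280.3035037317466), np.float64(240.19836967251112))
bar [0.60863916 0.20146538 0.1185    ] panel left/right edge top [0.51932615 0.2876869  0.092     ] [0.53269077 0.28597497 0.092     ] scanner corner [0.58310775 0.30323147 0.1       ]
[array([475., 294.]), array([296., 122.]), array([132., -35.])]
[array([473., 252.]), array([292.,  81.]), array([126., -76.])]
tip in g [310.12258836 260.67199234]
0.08 [0.545 0.189 0.08 ]
0.1 [0.547 0.2   0.1  ]
0.12 [0.548 0.211 0.12 ]
```

Both views put the real fingertips about 2 cm above the reported TCP, so they slid over the panel without touching it. I'll lift, retreat, and turn the gripper 90° so its body stays clear of the rocker. Then I'll push from lower down.

>>> servo_tool([
  [0, [0, 0, -4], 0],
  [0, [0, 0, -4], 0],
  [0, [0, -3, -4], 1.3],
  [0, [0, -7, -4], 2.6],
  [0, [0, -9.5, -4], 3.9],
  [0, [0, -9.5, -4], 5.2],
  [0, [0, -9.5, -4], 6.5],
  [0, [0, -9.5, -4], 7.8],
  [0, [0, -9.5, -4], 9.1],
  [0, [0, -9.5, -4], 10.4],
])

```text
time_s: 4.55
tool_pos: [0.4505, 0.2239, 0.117]
orientation: [1.0, -0.006, -0.0, 0.0]
force: [-0.3, -0.2, 0.7]
gripper_width: 0.005
grip_force: 0.0
```

>>> servo_tool([
  [0, [0, 0, 0], 0.9],
  [0, [0, 0, 0], 0.9],
  [0, [0, 0, 3], 0.9],
  [0, [0, 0, 6.5], 0.9],
  [0, [0, 0, 6.5], 0.9],
])

```text
time_s: 5.18
tool_pos: [0.4484, 0.2228, 0.0502]
orientation: [0.998, -0.065, -0.003, 0.001]
force: [-0.6, -0.0, 0.5]
gripper_width: 0.006
grip_force: 0.0
```

```bash
python3 - <<'E'
from h import *
s=telemetry.state(); print(s['time_s'],s['tool_pos'],s['orientation'],s['gripper_width'],s['joint_positions'])
b,d=snap('side','i.png'); t=np.array(s['tool_pos'])
for z in(0,.019,.066): print(z,(np.array(proj(d,t+[0,0,z]))-[185,215])*7.5)
ex=np.array([np.cos(.13),-np.sin(.13)]);o=np.array([.5745,.2075])
print(towards([*(o-ex*.014),t[2]]),towards([*(o-ex*.064),t[2]]))
cv2.imwrite('pics/i2.png',cv2.resize(b[215:295,185:285,::-1],(750,600),interpolation=2))
E
```

```text
5.175 [0.44837339 0.22282385 0.05021103] [ 0.99787855 -0.0650317  -0.00265871  0.00148364] 0.00582941736586548 [-0.34933321  0.41832399 -0.19763767  2.03268433  0.12220622  0.70761489
 -2.32481306]
0 [496.4297748  562.55893731]
0.019 [494.3528864  524.93611574]
0.066 [489.02919646 428.49750244]
[11.17 -0.02  0.12] [ 6.17 -0.02  0.14]
```

View pics/i2.png

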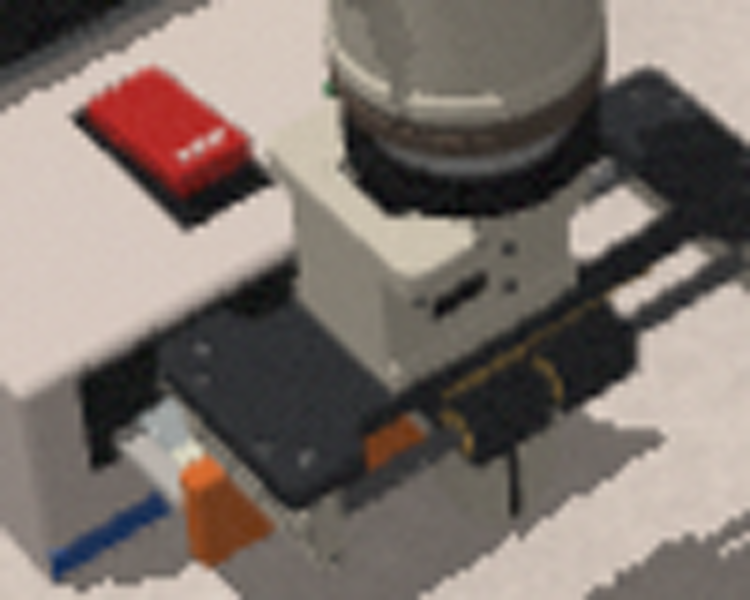

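The gripper is now in front of the panel. The tips are at crop (515,515), which is about 2 cm above the reported TCP, so their real height is about 0.07. I'll push along tool +x, slightly lower.

>>> servo_tool([
  [0, [1.5, 0, 0.5], 0],
  [0, [3, 0, 0.5], 0],
  [0, [4, 0, 0.5], 0],
  [0, [5, 0, 0.5], 0],
  [0, [6, 0, 0.5], 0],
  [0, [7, 0, 0.5], 0],
  [0, [8, 0, 0.5], 0],
  [0, [8.6, 0, 0.5], 0],
  [0, [9, 0, 0.5], 0],
])

```text
time_s: 6.35
tool_pos: [0.5405, 0.2124, 0.0474]
orientation: [0.998, -0.066, -0.0, -0.0]
force: [-3.3, 0.6, 0.6]
gripper_width: 0.007
grip_force: 1.6
```

Contact: about 3 N of sliding friction.

>>> servo_tool([
  [0, [0.3, 0, 0], 0],
  [0, [0.6, 0, 0], 0],
  [0, [0.9, 0, 0], 0],
  [0, [1.0, 0, 0], 0],
])

```text
time_s: 6.85
tool_pos: [0.5438, 0.2118, 0.0471]
orientation: [0.998, -0.065, -0.005, 0.001]
force: [-19.2, 1.3, 14.7]
gripper_width: 0.007
grip_force: 9.5
```

>>> servo_tool([
  [0, [-1.5, 0, 0], 0],
  [0, [-4, 0, 0], 0],
  [0, [-4, 0, 0], 0],
  [0, [-4, 0, -6], 0],
  [0, [-4, 0, -10], 0],
  [0, [-4, 0, -10], 0],
])

```text
time_s: 7.6
tool_pos: [0.5152, 0.217, 0.1518]
orientation: [0.998, -0.067, 0.005, -0.002]
force: [-0.2, 0.4, -0.6]
gripper_width: 0.004
grip_force: 0.0
```

```bash
python3 - <<'E'
from h import *
s=telemetry.state(); print(s['time_s'],s['tool_pos'],s['force'])
w,c=snap('wrist','j.png'); b,d=snap('side','k.png')
for im,cc,n in((w,c,'wrist'),(b,d,'side')):
    h=cv2.cvtColor(im,cv2.COLOR_RGB2HSV); m=cv2.inRange(h,(4,170,60),(16,255,255))
    if n=='side': m[:240]=0; m[300:]=0; m[:,:180]=0; m[:,290:]=0
    cs=cv2.findContours(m,0,2)[0]
    if cs:
        k=max(cs,key=cv2.contourArea); r=cv2.boxPoints(cv2.minAreaRect(k)); print(n,cv2.contourArea(k),[(np.round(p).tolist(),np.round(onz(cc,*p,.092)[:2],3).tolist()) for p in r])
ex=np.array([np.cos(.13),-np.sin(.13)]); print('home corners expected',[np.array([.5745,.2075])-ex*.014+np.array([-ex[1],ex[0]])*k for k in(-.075,.075)])
print(towards([.609,.203,.12]))
cv2.imwrite('pics/j2.png',np.hstack([cv2.resize(w[:,:,::-1],(420,315)),cv2.resize(b[200:300,160:280,::-1],(378,315),interpolation=2)]))
E
```

```text
7.6 [0.5152387  0.21704187 0.15184963] [-0.21299371  0.42880011 -0.58067942]
wrist 2872.0 [([188.0, 144.0], [0.577, 0.279]), ([382.0, 144.0], [0.557, 0.134]), ([382.0, 160.0], [0.545, 0.135]), ([188.0, 160.0], [0.565, 0.281])]
side 667.5 [([194.0, 267.0], [0.575, 0.29]), ([245.0, 237.0], [0.556, 0.134]), ([252.0, 249.0], [0.516, 0.151]), ([201.0, 278.0], [0.536, 0.302])]
home corners expected [array([0.55089557, 0.13494774]), array([0.57034069, 0.28368202])]
[ 9.79 -0.03  2.82]
```

View pics/j2.png

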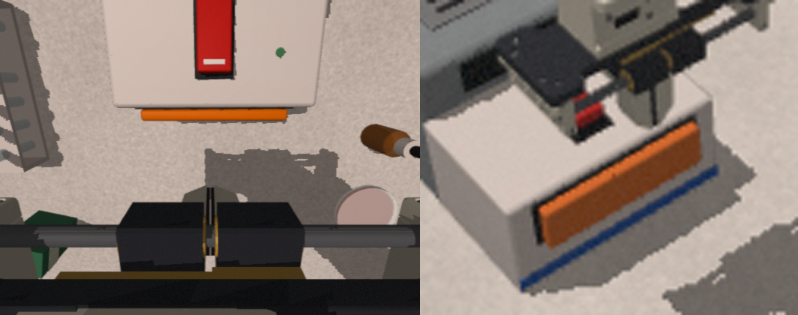

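The tray now sits flush along its width. The panel front is at wrist row 160 and the scanner's top front edge at about row 142. I'll check how far it stands proud using the wrist view alone.

```bash
python3 - <<'E'
from h import *
c=optics.calibration('wrist'); w=cv2.imread('pics/j.png').astype(int)
for u in(240,330): print(u,[(r,w[r,u].tolist()) for r in range(128,166,2)])
ex=np.array([np.cos(.13),-np.sin(.13)])
for r in(138,140,142,144,161): print(r,[onz(c,280,r,z)[:2]@ex for z in(.092,.1)])
print('tcp',np.array(telemetry.state()['tool_pos'])[:2]@ex,'bar',onz(c,285,82,.1185)[:2]@ex, onz(c,285,82,.1185))
E
```

```text
240 [(128, [173, 183, 203]), (130, [175, 185, 205]), (132, [173, 183, 203]), (134, [173, 184, 203]), (136, [174, 184, 203]), (138, [159, 171, 188]), (140, [140, 147, 163]), (142, [107, 113, 125]), (144, [33, 37, 44]), (146, [8, 66, 153]), (148, [11, 93, 203]), (150, [19, 101, 216]), (152, [19, 100, 214]), (154, [7, 94, 207]), (156, [6, 90, 202]), (158, [0, 79, 183]), (160, [25, 65, 139]), (162, [100, 106, 116]), (164, [163, 174, 191])]
330 [(128, [171, 181, 201]), (130, [171, 180, 199]), (132, [170, 180, 199]), (134, [170, 181, 200]), (136, [170, 180, 199]), (138, [154, 164, 180]), (140, [134, 143, 157]), (142, [96, 103, 114]), (144, [26, 32, 47]), (146, [3, 68, 155]), (148, [6, 91, 204]), (150, [7, 94, 209]), (152, [4, 91, 205]), (154, [3, 90, 205]), (156, [1, 87, 200]), (158, [3, 77, 177]), (160, [35, 62, 113]), (162, [84, 91, 99]), (164, [151, 161, 177])]
138 [np.float64(0.5369588934193814), np.float64(0.537780225157296)]
140 [np.float64(0.5355119717761029), np.float64(0.5363800229781527)]
142 [np.float64(0.5340598230341465), np.float64(0.5349747624774389)]
144 [np.float64(0.5326024188174054), np.float64(0.5335644161952798)]
161 [np.float64(0.519998198533192), np.float64(0.5213671719351362)]
tcp 0.47962216948805303 bar 0.574045625272925 [0.60505872 0.19985123 0.1185    ]
```

The panel stands about 13–14 mm proud, so the tray is home. Now the rocker.

>>> servo_tool([
  [0, [3, 0, 0], 0],
  [0, [6.5, 0, 0], 0],
  [0, [9.4, 0, 0], 0],
  [0, [9.4, 0, 0], 0],
  [0, [9.4, 0, 1.5], 0],
  [0, [9.4, 0, 2.6], 0],
  [0, [9.4, 0, 3.2], 0],
  [0, [9.4, 0, 3.8], 0],
  [0, [9.4, 0, 4.4], 0],
])

```text
time_s: 8.82
tool_pos: [0.6037, 0.204, 0.1035]
orientation: [0.998, -0.066, 0.0, -0.0]
force: [0.2, 0.7, 0.1]
gripper_width: 0.006
grip_force: 0.0
```

>>> servo_tool([
  [0, [0, 0, 0.2], 0],
  [0, [0, 0, 0.4], 0],
  [0, [0, 0, 0.6], 0],
  [0, [0, 0, 0.8], 0],
])

```text
time_s: 9.32
tool_pos: [0.6038, 0.2038, 0.0956]
orientation: [0.998, -0.066, 0.0, -0.0]
force: [0.2, -0.5, -0.4]
gripper_width: 0.007
grip_force: 0.0
```

>>> servo_tool([
  [0, [0, 0, 0.2], 0],
  [0, [0, 0, 0.4], 0],
  [0, [0, 0, 0.4], 0],
])

```text
time_s: 9.7
tool_pos: [0.6035, 0.2038, 0.0913]
orientation: [0.998, -0.066, -0.0, 0.0]
force: [0.3, 0.9, -0.2]
gripper_width: 0.005
grip_force: 0.0
```

>>> servo_tool([
  [0, [0, 0, 0.2], 0],
  [0, [0, 0, 0.4], 0],
  [0, [0, 0, 0.4], 0],
])

```text
time_s: 10.07
tool_pos: [0.6035, 0.2037, 0.0873]
orientation: [0.998, -0.066, -0.0, 0.0]
force: [-1.1, -0.2, -0.5]
gripper_width: 0.006
grip_force: 0.0
```

>>> servo_tool([
  [0, [0, 0, 0.15], 0],
  [0, [0, 0, 0.3], 0],
  [0, [0, 0, 0.3], 0],
])

```text
time_s: 10.45
tool_pos: [0.6035, 0.2039, 0.0845]
orientation: [0.998, -0.066, -0.0, -0.0]
force: [-0.1, 0.7, 0.7]
gripper_width: 0.002
grip_force: 0.4
```

```bash
python3 - <<'E'
from h import *
b,d=snap('side','l.png'); w,c=snap('wrist','l2.png'); s=telemetry.state(); print(s['tool_pos'],s['force']);t=np.array(s['tool_pos'])
for z in(0,.02,.03): print((np.array(proj(d,t+[0,0,z]))-[170,200])*5)
cv2.imwrite('pics/l3.png',np.hstack([cv2.resize(b[200:280,170:250,::-1],(400,400),interpolation=2),cv2.resize(w[60:340,140:420,::-1],(400,400))]))
E
```

```text
[0.6035264  0.20384765 0.08453552] [-0.91461033  0.09911117  0.20590637]
[214.97773087 222.66443507]
[211.6450329  195.21762813]
[209.95309158 181.28345612]
```

View pics/l3.png

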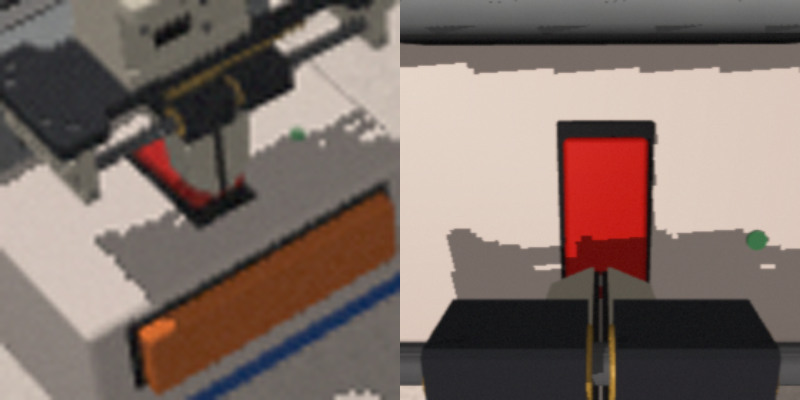

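The tips are right over the rocker's near end (left crop 220,190). I'll keep going down and stop on force.

>>> servo_tool([
  [0, [0, 0, 0.2], 0],
  [0, [0, 0, 0.4], 0],
])

```text
time_s: 10.8
tool_pos: [0.6033, 0.204, 0.0805]
orientation: [0.998, -0.066, -0.0, -0.0]
force: [-3.2, 0.4, 4.8]
gripper_width: 0.005
grip_force: 2.1
```

>>> servo_tool([
  [0, [0, 0, 0.2], 0],
  [0, [0, 0, 0.4], 0],
])

```text
time_s: 11.05
tool_pos: [0.6032, 0.2041, 0.0776]
orientation: [0.998, -0.066, -0.0, 0.0]
force: [-8.3, -1.2, 20.6]
gripper_width: 0.009
grip_force: 10.6
```

>>> servo_tool([
  [0, [0, 0, 0.1], 0],
  [0, [0, 0, 0.1], 0],
])

```text
time_s: 11.3
tool_pos: [0.6033, 0.2041, 0.0777]
orientation: [0.998, -0.066, -0.0, 0.0]
force: [-9.3, -1.4, 17.8]
gripper_width: 0.003
grip_force: 9.5
```

Hard stop reached. I'll go back to the earlier vantage pose and compare the bar's position.

>>> servo_tool([
  [0, [0, 0, -2], 0],
  [0, [0, 0, -5], 0],
  [0, [0, 0, -7.4], 0],
  [0, [-3, 0, -7.4], 0],
  [0, [-6.5, 0, -7.4], 0],
  [0, [-9, 0, -7.4], 0],
  [0, [-9, 0, -7.4], 0],
])

```text
time_s: 12.18
tool_pos: [0.5136, 0.2163, 0.1501]
orientation: [0.998, -0.065, 0.0, -0.0]
force: [0.5, 0.0, 0.5]
gripper_width: 0.006
grip_force: 0.0
```

```bash
python3 - <<'E'
from h import *
s=telemetry.state(); w,c=snap('wrist','m.png'); print(s['time_s'],s['tool_pos'])
for f in('j.png','m.png'):
    im=cv2.imread('pics/'+f); h=cv2.cvtColor(im,cv2.COLOR_BGR2HSV); r=cv2.inRange(h,(0,170,60),(3,255,255))|cv2.inRange(h,(172,170,60),(180,255,255)); r[150:]=0; r[:,:230]=0; r[:,340:]=0
    x,y,W,H=cv2.boundingRect(r); wh=cv2.inRange(h,(0,0,150),(180,70,255)); k=np.zeros_like(wh); k[y:y+H,x+6:x+W-6]=wh[y:y+H,x+6:x+W-6]
    m=cv2.moments(k,True); print(f,(x,y,W,H),m['m00'],m['m10']/max(m['m00'],1),m['m01']/max(m['m00'],1), [ (r_,im[r_,285].tolist()) for r_ in range(y+H-4,y+H+14,3)])
e=np.array([.9916,-.1296]); o=np.array(s['tool_pos'])[:2]
p0=onz(c,285,82,.1185)
for nm,p in(('off',[p0[0],p0[1],.1185]),('on',[p0[0]-.0015,p0[1],.112])): print(nm,proj(c,p))
E
```

```text
12.175 [0.51359665 0.21627487 0.15010977]
j.png (261, 0, 49, 98) 175.0 284.69714285714286 81.73142857142857 [(94, [12, 16, 140]), (97, [11, 12, 53]), (100, [15, 14, 12]), (103, [32, 31, 33]), (106, [163, 173, 192]), (109, [173, 183, 202])]
m.png (259, 0, 51, 95) 138.0 283.8695652173913 82.06521739130434 [(91, [15, 21, 166]), (94, [5, 9, 95]), (97, [35, 34, 35]), (100, [31, 27, 33]), (103, [163, 174, 191]), (106, [172, 183, 202])]
off (np.float64(285.0), np.float64(81.99999999999999))
on (np.float64(285.1576535108484), np.float64(84.9902525489497))
```

The bar dropped by the amount expected for fully on, relative to the bezel. Now I'll go to the key pad, stopping short of it for a wrist view.

>>> servo_tool([
  [0, [0.3, 5, 0], 0],
  [0, [0.6, 10, 0], 0],
  [0, [0.9, 15, 0], 0],
  [0, [1.2, 20, 0], 0],
  [0, [1.5, 25, 0], 0],
  [0, [1.8, 30, 0], 0],
  [0, [2.1, 35, 0], 0],
  [0, [2.4, 40, 0], 0],
  [0, [2.7, 45, 0], 0],
  [0, [2.7, 45, 0], 0],
])

```text
time_s: 13.48
tool_pos: [0.4813, -0.2412, 0.1499]
orientation: [0.997, -0.071, 0.001, 0.002]
force: [0.6, -0.4, 0.5]
gripper_width: 0.002
grip_force: 0.0
```

```bash
python3 - <<'E'
from h import *
s=telemetry.state(); w,c=snap('wrist','n.png'); print(s['time_s'],s['tool_pos'])
h=cv2.cvtColor(w,cv2.COLOR_RGB2HSV)
for n,lo,hi in(('green',(45,110,50),(85,255,255)),('yellow',(18,120,80),(32,255,255)),('red',(0,170,60),(6,255,255))):
    m=cv2.inRange(h,lo,hi); cs=sorted(cv2.findContours(m,0,2)[0],key=cv2.contourArea)[-2:]
    for k in cs: 
        (u,v),r=cv2.minEnclosingCircle(k); p=onz(c,u,v,.047); print(n,cv2.contourArea(k),round(u),round(v),round(r),p,towards([*p[:2],.1]))
E
```

```text
13.475 [ 0.48127065 -0.24116045  0.14985272]
green 946.0 270 79 18 [ 0.58185722 -0.24731788  0.047     ] [10.03 -0.43  4.97]
yellow 169.0 288 315 27 [ 0.35294263 -0.23141871  0.047     ] [-12.86   1.15   4.95]
yellow 1041.5 203 80 20 [ 0.58911694 -0.1926894   0.047     ] [10.   -5.95  4.96]
red 1033.5 138 80 20 [ 0.59648031 -0.138939    0.047     ] [  9.99 -11.37   4.95]
```

>>> servo_tool([
  [0, [5, -0.3, 0], 0],
  [0, [10, -0.5, 0], 0],
  [0, [10, -0.5, 0], 0],
  [0, [10, -0.5, 4], 0],
  [0, [10, -0.5, 7], 0],
  [0, [10, -0.5, 9], 0],
  [0, [10, -0.5, 9.8], 0],
  [0, [10, -0.5, 10.2], 0],
])

```text
time_s: 14.52
tool_pos: [0.5819, -0.2422, 0.0479]
orientation: [0.998, -0.066, 0.0, 0.0]
force: [-0.8, 0.7, -0.2]
gripper_width: 0.007
grip_force: 0.0
```

>>> servo_tool([
  [0, [0, 0, 0.3], 0],
  [0, [0, 0, 0.6], 0],
  [0, [0, 0, 0.9], 0],
  [0, [0, 0, 1.2], 0],
  [0, [0, 0, 1.5], 0],
])

```text
time_s: 15.15
tool_pos: [0.5815, -0.2422, 0.0324]
orientation: [0.998, -0.066, 0.0, 0.0]
force: [0.7, -0.9, 0.5]
gripper_width: 0.002
grip_force: 0.0
```

>>> servo_tool([
  [0, [0.1, 0.4, 0], 0],
  [0, [0.1, 0.4, 0.2], 0],
  [0, [0.1, 0.4, 0.4], 0],
])

```text
time_s: 15.52
tool_pos: [0.582, -0.2465, 0.0285]
orientation: [0.998, -0.066, 0.0, 0.0]
force: [0.1, -1.5, -0.5]
gripper_width: 0.005
grip_force: 0.0
```

>>> servo_tool([
  [0, [0, 0, 0.2], 0],
  [0, [0, 0, 0.4], 0],
])

```text
time_s: 15.78
tool_pos: [0.5819, -0.2461, 0.0243]
orientation: [0.998, -0.066, -0.0, -0.0]
force: [0.5, 0.3, -1.4]
gripper_width: 0.006
grip_force: 0.0
```

>>> servo_tool([
  [0, [0, 0, 0.2], 0],
  [0, [0, 0, 0.4], 0],
])

```text
time_s: 16.02
tool_pos: [0.5819, -0.2462, 0.0204]
orientation: [0.998, -0.066, -0.0, -0.0]
force: [-0.4, 0.3, -0.8]
gripper_width: 0.005
grip_force: 0.0
```

>>> servo_tool([
  [0, [0, 0, 0.2], 0],
  [0, [0, 0, 0.4], 0],
  [0, [0, 0, 0.6], 0],
])

```text
time_s: 16.4
tool_pos: [0.582, -0.2463, 0.0147]
orientation: [0.998, -0.066, 0.0, -0.0]
force: [-1.7, -0.6, 3.2]
gripper_width: 0.003
grip_force: 1.7
```

>>> servo_tool([
  [0, [0, 0, 0.2], 0],
  [0, [0, 0, 0.4], 0],
])

```text
time_s: 16.65
tool_pos: [0.5821, -0.2463, 0.0118]
orientation: [0.998, -0.066, 0.0, -0.0]
force: [-6.8, 2.6, 20.6]
gripper_width: 0.002
grip_force: 10.9
```

Bottomed out after about 6 mm of travel. I'll hold it there for well over a second.

>>> servo_tool([
  [0, [0, 0, 0.05], 0],
  [0, [0, 0, 0.05], 0],
  [0, [0, 0, 0.05], 0],
  [0, [0, 0, 0.05], 0],
  [0, [0, 0, 0.05], 0],
  [0, [0, 0, 0.05], 0],
  [0, [0, 0, 0.05], 0],
  [0, [0, 0, 0.05], 0],
  [0, [0, 0, 0.05], 0],
  [0, [0, 0, 0.05], 0],
])

```text
time_s: 17.9
tool_pos: [0.5821, -0.2463, 0.0119]
orientation: [0.998, -0.066, 0.0, -0.0]
force: [-5.6, 2.6, 15.5]
gripper_width: 0.005
grip_force: 8.0
```

>>> servo_tool([
  [0, [0, 0, 0.05], 0],
  [0, [0, 0, 0.05], 0],
  [0, [0, 0, -1], 0],
  [0, [0, 0, -4], 0],
  [0, [0, 0, -8], 0],
  [0, [0, 0, -13], 0],
  [0, [-5, 0, -13], 0],
  [0, [-10, 0, -13], 0],
  [0, [-10, 0, -13], 0],
])

```text
time_s: 19.02
tool_pos: [0.4781, -0.2328, 0.1393]
orientation: [0.998, -0.067, -0.002, -0.0]
force: [0.1, -0.2, -0.5]
gripper_width: 0.005
grip_force: 0.0
```

```bash
python3 - <<'E'
from h import *
s=telemetry.state(); print(s['time_s'],s['tool_pos'],s['force'])
w,c=snap('wrist','p.png'); a,ca=snap('scene','q.png'); b,cb=snap('side','r.png')
h=cv2.cvtColor(w,cv2.COLOR_RGB2HSV)
for n,lo,hi in(('green',(45,110,50),(85,255,255)),('yellow',(18,120,80),(32,255,255)),('red',(0,170,60),(6,255,255))):
    k=max(cv2.findContours(cv2.inRange(h,lo,hi),0,2)[0],key=cv2.contourArea); (u,v),r=cv2.minEnclosingCircle(k); print(n,cv2.contourArea(k),onz(c,u,v,.047))
# changes since start: scanner red rocker and bar, orange
for f0,f1,box in(('a.png','q.png',(345,220,370,258)),('b.png','r.png',(190,215,222,248))):
    for f in(f0,f1):
        i=cv2.imread('pics/'+f); x0,y0,x1,y1=box; hh=cv2.cvtColor(i,cv2.COLOR_BGR2HSV)[y0:y1,x0:x1]; m=cv2.inRange(hh,(0,150,60),(180,255,255)); M=cv2.moments(m,True); print(f,'rocker',cv2.boundingRect(m),M['m00'],M['m10']/M['m00'],M['m01']/M['m00'])
for f0,f1 in(('a.png','q.png'),('b.png','r.png')):
    d=cv2.absdiff(cv2.imread('pics/'+f0),cv2.imread('pics/'+f1)).max(2)
    for x in [cv2.boundingRect(k) for k in cv2.findContours((d>40).astype(np.uint8),0,2)[0] if cv2.contourArea(k)>15]: print(f1,x)
E
```

```text
19.025 [ 0.47807238 -0.23281593  0.13926278] [ 0.09166614 -0.16649039 -0.49520308]
green 1055.0 [ 0.58193806 -0.24719377  0.047     ]
yellow 1136.0 [ 0.58910808 -0.19284734  0.047     ]
red 1141.0 [ 0.59640024 -0.13883956  0.047     ]
a.png rocker (6, 0, 15, 30) 249.0 12.108433734939759 18.666666666666668
q.png rocker (6, 0, 19, 30) 230.0 12.752173913043478 17.57391304347826
b.png rocker (6, 10, 22, 16) 187.0 16.502673796791445 17.11764705882353
r.png rocker (7, 7, 22, 21) 224.0 16.620535714285715 16.955357142857142
q.png (319, 212, 67, 12)
q.png (329, 200, 57, 16)
q.png (196, 161, 9, 3)
q.png (214, 139, 9, 17)
q.png (306, 78, 6, 29)
q.png (121, 32, 188, 239)
q.png (126, 8, 17, 24)
q.png (293, 0, 5, 29)
q.png (248, 0, 53, 96)
q.png (151, 0, 29, 32)
r.png (513, 368, 16, 13)
r.png (537, 355, 16, 9)
r.png (214, 266, 60, 37)
r.png (525, 253, 35, 89)
r.png (484, 239, 20, 50)
r.png (197, 238, 65, 53)
r.png (457, 233, 24, 14)
r.png (205, 229, 14, 14)
r.png (501, 223, 35, 19)
r.png (196, 221, 15, 13)
r.png (284, 195, 25, 17)
r.png (265, 186, 220, 79)
r.png (490, 149, 56, 78)
r.png (523, 131, 19, 24)
r.png (250, 112, 13, 4)
r.png (230, 63, 10, 20)
r.png (510, 8, 49, 30)
r.png (326, 0, 228, 227)
r.png (218, 0, 197, 168)
r.png (231, 0, 41, 9)
```

```bash
python3 -c "
from h import *
print(close_job())"
```

```text
the job is handed in; nothing more can be done
None
```

I pushed the tray home, pressed the rocker to its stop, then held the green key down for about 1.5 s and released it. The job is handed in and no verdict was returned; the first tray push slid over the panel without touching anything, and I repeated it lower.

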